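Release the safety catch and close the hand press

ROBOT

A 7-joint arm with a two-finger parallel gripper is mounted at the origin on a cart in front of the work surface, level with it; the furniture and walls round the work are solid. World frame = base frame: x ahead of the robot, y to its left, z up, the work surface at z = 0. Lengths are in m, angles in rad, forces in N, time in s.
With the tool pointing down it reaches from about 0.4 to 0.85 m from the base axis. Payload 4.5 kg.
Tool frame: the origin (TCP) lies midway between the tips of the shut fingers; the grasp point (between the pads) lies 19 mm behind it; z points along the fingers, y is the line along which they close (so a half turn about z gives the same grasp; the last joint's range is limited). The gripper opens to 88 mm and grips with 3 to 60 N. Pads are 18 mm wide; open, the fingers measure 123 mm over their backs; the gripper's body (75 mm by 187 mm) begins 45 mm behind the grasp point.
Start: joints at [-1.17, 0.689, -0.195, 1.565, 0.157, 0.902, -0.215], TCP at [0.224, 0.583, 0.239] pointing down, gripper open.
Joint ranges: [-3.01, 3.01], [-0.46, 2.08], [-1.47, 1.51], [0.13, 2.56], [-1, 4.14], [0.04, 2.09], [-2.66, 2.66]. Speed limits (rad/s): [2.57, 2.57, 3.14, 3.14, 3.14, 3.14, 3.14].

INTERFACE

Orientations are given as a unit quaternion [x, y, z, w].
In Python, from plant import r, eyes, finish_job gives the robot as it stands. The module is installed in compiled form; this text tells all that it offers.
- The arm moves only by the tool move_arm, never from a script. Its argument "motion" is a list of rows, each a list of 7 numbers: the shift along the tool's x, y, z in mm, then the turn, a rotation vector about the tool's x, y, z in degrees, then the closure, from 0 (fully open) to 1 (shut). A call has 1 to 5 rows; each row is the pose to reach, as a shift and turn from the pose commanded when the call began, along the tool's axes at that moment; what a row does not reach only later rows make up. A row lasts 1/8 s, in which the tool goes at most 62.5 mm and 10.7 degrees, less where a joint would pass 70% of its speed; a pose out of reach is approached as far as the arm can. A call with a gripper value outside its range is refused whole. The fingers move at their own pace and stop on an object; "newtons" is the grip in N (left out, the last holds). Time passes only in rows, so rows that repeat a pose let the fingers close. It gives the time, the measured TCP pose, the force, the opening and the grip force at its end, in the units of the state.
- r.get_state(): the state, without advancing time (a new reading comes with each control period).
- eyes.snapshot(name): name is "scene" or "top"; returns a dict with "frame" (384x512x3 uint8, red, green, blue), "z_map" (384x512 float32, m along the optical axis (not along the pixel's ray), 0 where there is no reading), "intrinsics" (3x3 intrinsics, pixels), "dist" ([k1, k2, p1, p2, k3] as OpenCV has them; the pictures are not rectified), "world_to_cam" (4x4, takes a point from world to camera coordinates). Camera axes: x right, y down, z forward; pixel columns grow to the right and rows downward; lengths in m; the calibration is good to about 2 mm. A picture is of the moment at which its call begins.
- finish_job(): hands the job in; it is judged then, once.
The state is a dict: "clock": time; "q": joint angles; "qd": joint speeds; "joint_torque": joint torques, N m; "tool_pos": TCP position; "eef_rot": TCP orientation; "contact_force": force on the tool from outside, world axes, zero at the start; "moment": the same for the moment, N m; "opening": opening from 0.0 (shut) to 1.0 (fully open); "finger_force": force on a finger pad.
Only numpy, scipy, OpenCV 4.12 (cv2) and the standard library are available. Lean on these libraries where they do the work, as an engineer would, in place of code of your own. Each camera call takes 0.05 s, during which the arm holds its last target. There are 200 camera calls.

TASK

A freshly glued wooden offcut lies ready on the anvil of the small hand press. Swing the press's safety catch fully out from under the press foot to its stop, and only then bring the press handle all the way down, until the foot bears on the offcut and it goes no further. Leave the offcut where it lies, and do not disturb the bottle, the spool, the tape measure or the screwdriver.

Things in the scene. Friction and masses are not known exactly. Their poses are not given: they have to be found in the camera images.
- press: Grey hand press fixed to the desk. Origin: centre of the underside of its 200 x 180 x 18 mm base. Axes: -x its front, roughly to the robot; y its left; z up. The mm coordinates below are in this frame. Steel anvil radius 36, top z 30, at x -20, y 0. A column (x 45..90, y -35..35) carries the head (x -65..90, y -50..50, z 190..250) overhanging the anvil.
- head_edge (a point): Middle of the lower front edge of the head (x -65, y 0, z 190). The head is just above the catch knob, so a gripper pointing straight down cannot get there: tilt the tool about 40 degrees (35..45), gripper leaning out to the press's front, fingers closing along the press's y; once the knob is out in front, 25 degrees will do.
- ram: Square steel ram (22 mm) of the press with its round foot (radius 20, 12 thick) at the bottom. Origin: centre of the foot's underside, at x -20, y 0, z 87 with the handle up; the ram's top is then at z 290. It goes down 33 mm per radian of the handle, which alone moves it.
- catch (a joint): Safety catch angle, rad: a flat steel arm (z 70..84) on an upright post at the anvil's left. 0 = its blade is under the foot and blocks it; grows as it swings out to the front, clockwise seen from above, to its stop at 1.3. Starts at 0 to 0.2; light friction (0.06 N m); stays where it is left.
- catch_knob (a point): A point on the catch's upright black knob, 14 mm diameter, z 84..124; this point is at z 108. With the catch at 0 it is at x -65, y -10, under the front edge of the head; 92 mm from the catch's axis. The knob swings with the catch and can be pinched.
- catch_pivot (a point): Point on the catch's vertical axis, at x = -20, y = 70, z = 84 in the press frame.
- handle (a joint): Press handle angle, rad. 0 = up (start), pointing forward and 58 degrees above level; grows as it swings forward (press -x) and down to about 1.2, 11 degrees below level, where the foot meets the offcut (hard stop 1.22). With the catch in the way it stops near 0.1. Stiff (about 0.5 N m, 4 N at the grip); stays where it is left.
- handle_grip (a point): Point on the handle's black cross grip, right of the head: a level bar 16 mm in diameter along the press's y, reaching 30 mm to the right of this point and 40 mm left, to the steel arm. 130 mm from the handle's axis; with the handle up at x -89, y -115, z 330. Can be pinched from straight above, fingers closing along the press's x.
- handle_pivot (a point): Point on the handle's axis (parallel to the press's y), level with the grip's middle: x = -20, y = -115, z = 220 in the press frame.
- offcut: Softwood offcut 38 x 110 x 18 mm, its 110 mm length (its y axis) roughly along the press's x, loose on the anvil under the foot; origin at the centre of its underside.
- orange_cap: White bottle with an orange cap, 68 mm diameter, 102 high, loose on the desk; origin at the centre of its underside. Leave alone.
- solder_spool: Small spool of wire standing on its flange, 54 mm diameter, 42 high, loose; origin at the centre of its underside. Leave alone.
- tape_measure: Grey tape measure 65 x 80 x 38 mm, loose; origin at the centre of its underside. Leave alone.
- screwdriver: Screwdriver with red handle, 27 x 200 x 26 mm, lying roughly along y near the front edge of the desk, loose; origin at the centre of its underside. Leave alone.
Not all that is in view belongs to the job. There is more than one size of the offcut; the job needs the larger.

How it is judged:
On the way, in this order (a step that is already met when the one before it is completed fails the run):
1. the safety catch is swung out (joint over 1.1 rad) while the handle is still up (under 0.15 rad) (value of joint catch above 1.1 rad and value of joint handle below 0.15 rad), for 0.2 s.
2. the handle is brought all the way down (over 1.15 rad) (value of joint handle above 1.15 rad), for 0.2 s.
At the end, for the whole second after the job is handed in: The catch stands swung out (over 1.1 of 1.3 rad), the handle is down (over 1.15 of 1.22 rad) so that the foot bears on the offcut (over 0.3 N), both at rest, and the offcut lies within 12 mm of where it was (value of joint catch above 1.1 rad and value of joint handle above 1.15 rad and contact force between ram and offcut above 0.3 N and distance of offcut from where it was at the start of the episode below 0.012 m and velocity of joint handle between -0.05 and 0.05 rad/s and velocity of joint catch between -0.05 and 0.05 rad/s); the robot touches nothing.
It fails at once if the offcut is pushed more than 20 mm from its place (distance of offcut from where it was at the start of the episode above 0.02 m).
It fails at once if the bottle, spool, tape measure or screwdriver is moved more than 30 mm (distance of any of orange_cap, solder_spool, tape_measure, screwdriver from where it was at the start of the episode above 0.03 m).
It also fails if it takes over 61 s, if anything falls off the work surface, if the arm or the gripper's body presses on something with over 40 N, if the wrist force passes 120 N, or if a joint passes its speed limit or range.

## Working session

There is one attempt and no reset: what is moved stays moved. The work goes in short steps, Python scripts to look and compute and a tool call to move; the robot and the scene stay as the last step left them, time stands still between calls to the robot, and variables do not carry over. Pictures are saved under pics/ and viewed, at most 10 in all, crops included, and the job is handed in when it is done.

Besides the shell and the picture viewer there is one more tool, called after "Call:" as name(argument=value, ...), one argument or row to a line, values as JSON. move_arm: Moves the arm, as the interface text tells. Its arguments: {"type":"object","properties":{"motion":{"type":"array","items":{"type":"array","items":{"type":"number"}}},"newtons":{"type":"number"}},"required":["motion"]}

```bash
mkdir -p pics
cat > h.py <<'E'
import numpy as np, cv2
from plant import r, eyes, finish_job
from scipy.spatial.transform import Rotation as R
def snap(n,f=None):
    s=eyes.snapshot(n)
    if f: cv2.imwrite('pics/'+f,s['frame'][:,:,::-1])
    return s
def cloud(s):
    h,w=s['z_map'].shape
    uv=np.stack(np.meshgrid(np.arange(w),np.arange(h)),-1).reshape(-1,1,2).astype(np.float64)
    n=cv2.undistortPoints(uv,np.array(s['intrinsics']),np.array(s['dist'])).reshape(h,w,2)
    z=s['z_map'][...,None]
    c=np.concatenate([n*z,z],-1)
    T=np.linalg.inv(s['world_to_cam'])
    P=c@T[:3,:3].T+T[:3,3]
    P[s['z_map']==0]=np.nan
    return P
E
python3 - <<'E'
from h import *
for n in('scene','top'):
    s=snap(n,n+'1.png'); np.savez(n+'1.npz',P=cloud(s),f=s['frame']); print(np.linalg.inv(s['world_to_cam']).round(3))
print(r.get_state())
E
```

```text
[[ 0.603 -0.53   0.596 -0.1  ]
 [-0.797 -0.4    0.452 -0.565]
 [-0.001 -0.748 -0.664  0.96 ]
 [ 0.     0.     0.     1.   ]]
[[ 0.    -0.99   0.138  0.374]
 [-1.    -0.003 -0.021 -0.068]
 [ 0.021 -0.138 -0.99   1.543]
 [ 0.     0.     0.     1.   ]]
{'clock': 0.1, 'q': array([-1.17020374,  0.68988733, -0.19452988,  1.56621908,  0.15729983,
        0.902542  , -0.21508385]), 'qd': array([ 0.00019561, -0.00212761, -0.00151017, -0.00081292,  0.00052762,
       -0.00191533, -0.00039   ]), 'joint_torque': array([-2.84205649e-03, -5.28492951e+01, -1.27126493e+00, -1.53836542e+01,
       -5.25129482e-02,  2.00789342e-03,  3.49590607e-05]), 'tool_pos': array([0.22397293, 0.58287911, 0.23800406]), 'eef_rot': array([ 1.82322035e-01,  9.83238518e-01, -8.27014021e-04, -9.14901950e-05]), 'contact_force': array([ 0.52620243, -0.75786509,  0.33351607]), 'moment': array([ 0.00726243, -0.01293908,  0.00846991]), 'finger_force': 0.0, 'opening': 1.0008852340656964}
```

View pics/scene1.png

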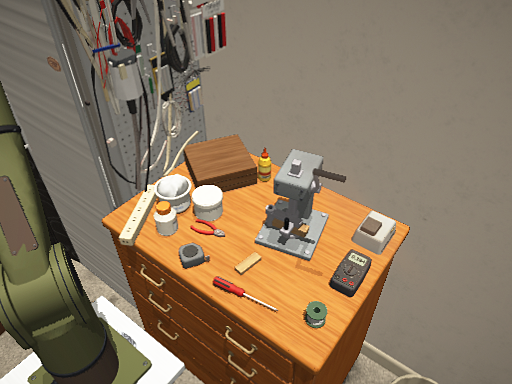

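View pics/top1.png

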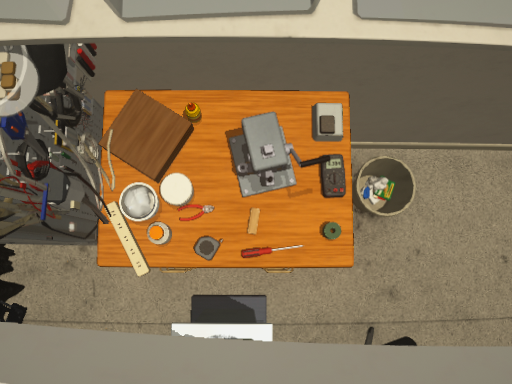

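The scene picture shows the press at about (295,205), with its grip at (330,175). In the top picture the head is at about (265,140), the ram top at (267,150), the catch knob at (269,180), the grip at (315,160), and the screwdriver at (270,252). Next I'll fit the press pose.

Run:
```python
from h import *
from scipy.optimize import minimize
d=np.load('top1.npz');P=d['P'];s=np.load('scene1.npz')['P']
m=(abs(P[...,2]-.25)<.006); m[:, :200]=0; m[:,330:]=0; m[:80]=0;m[200:]=0
p=P[m]; print(len(p),p.mean(0),p.min(0),p.max(0))
rc=cv2.minAreaRect(p[:,:2].astype(np.float32)*1000);print('head',rc)
m=(abs(P[...,2]-.018)<.005); m[:, :220]=0; m[:,305:]=0; m[:105]=0;m[205:]=0
p=P[m];rc=cv2.minAreaRect(p[:,:2].astype(np.float32)*1000);print('base',len(p),rc,cv2.boxPoints(rc))
m=(P[...,2]>.26)&(P[...,0]>.3);m[:,:200]=0;m[:,335:]=0
v,u=np.nonzero(m)
q=P[m]; i=q[:,1]<q[:,1].max()
for n,Q in(('top',P),('scene',s)):
  k=(Q[...,2]>.3)&(Q[...,2]<.36)&(Q[...,0]>.4)&(Q[...,0]<.8)&(abs(Q[...,1]+.2)<.2)
  print(n,k.sum(),Q[k].mean(0),Q[k].min(0),Q[k].max(0))
  k=(Q[...,2]>.1)&(Q[...,2]<.13)&(Q[...,0]>.45)&(Q[...,0]<.62)&(abs(Q[...,1]+.1)<.1)
  print('knob',k.sum(),np.median(Q[k],0),Q[k].min(0),Q[k].max(0))
  np.save(n+'q.npy',Q[k])
big=lambda f,o,a:cv2.imwrite(o,cv2.resize(cv2.imread(f)[a[0]:a[1],a[2]:a[3]],None,fx=4,fy=4,interpolation=cv2.INTER_CUBIC))
a=cv2.imread('pics/top1.png')[95:225,200:350];b=cv2.imread('pics/scene1.png')[140:270,240:390]
cv2.imwrite('pics/c1.png',np.vstack([cv2.resize(x,None,fx=2.3,fy=2.3,interpolation=cv2.INTER_CUBIC) for x in(a,b)]))
```

```text
1773 [ 0.67739889 -0.12677201  0.25006289] [ 0.59262778 -0.20531514  0.24404971] [ 0.76036379 -0.06474289  0.25593177]
head ((678.50341796875, -137.0879669189453), (157.62704467773438, 119.38202667236328), 13.874765396118164)
base 1234 ((664.6393432617188, -130.27810668945312), (200.3487091064453, 179.6299591064453), 13.65429973602295) [[ 546.0941   -66.64897]
 [ 588.49817 -241.2022 ]
 [ 783.1846  -193.90724]
 [ 740.7805   -19.35402]]
top 211 [ 0.60372503 -0.24659938  0.33415959] [ 0.58864028 -0.28928647  0.30108089] [ 0.61904107 -0.20728042  0.34356691]
knob 20 [ 0.58974923 -0.14893917  0.12196829] [ 0.5841151  -0.15513369  0.10277314] [ 0.5965203  -0.14362566  0.12886923]
scene 235 [ 0.60228282 -0.25013497  0.33197639] [ 0.58833113 -0.29154466  0.30265033] [ 0.62100555 -0.210189    0.33949833]
knob 40 [ 0.5904544  -0.14955856  0.11793642] [ 0.58463004 -0.15462023  0.10163608] [ 0.59918272 -0.14099299  0.12613506]
```

View pics/c1.png

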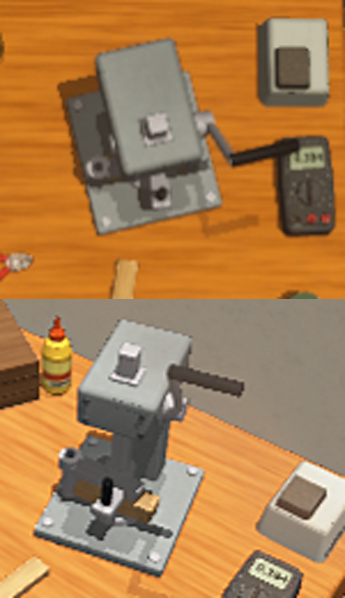

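The fit gives a press origin of (0.665, -0.130) and a yaw of 13.7°. The knob and grip check out against the given geometry, and the catch is at about 0.16 rad. The crop shows the knob clear in front of the head's edge (top panel about (160,190)) and the grip bar to the right of the head. Next I'll plan the approach.

```bash
cat >> h.py <<'E'
YAW=np.deg2rad(13.65); O=np.array([.6646,-.1303,0]); RP=R.from_euler('z',YAW)
def w(p): return O+RP.apply(np.array(p)/1000)      # press mm -> world m
def inp(P): return RP.inv().apply(np.array(P)-O)*1000
def tool(tilt,yaw=0):  # y=press y (turned by yaw), leaning to the front
    t=np.deg2rad(tilt); c,s=np.cos(t),np.sin(t)
    return RP*R.from_euler('z',yaw,degrees=True)*R.from_matrix(np.array([[-c,0,-s],[0,1,0],[s,0,-c]]).T)
def rel(pos,rot,st=None):  # TCP target -> mm, deg in current tool axes
    st=st or r.get_state(); c=R.from_quat(st['eef_rot'])
    return (c.inv().apply(np.array(pos)-st['tool_pos'])*1000).round(0),np.rad2deg((c.inv()*rot).as_rotvec()).round(1)
def grasp(p,rot): return w(p)+rot.apply([0,0,.019])
def seq(wps):  # chain of (pos,rot): moves between successive ones
    st=r.get_state()
    for p,q in wps:
        print(*rel(p,q,st)); st=dict(tool_pos=np.array(p),eef_rot=q.as_quat())
E
python3 - <<'E'
from h import *
st=r.get_state(); c=R.from_quat(st['eef_rot']); k=[-77,-1,109]
T=tool(40); g=grasp(k,T); pre=g-T.apply([0,0,.12])
print(g,pre)
for q in('top','scene'):
  Q=inp(np.load(q+'q.npy')); Q=Q[Q[:,2]>105]; print(Q.mean(0),Q.min(0),Q.max(0))
seq([([.42,.30,.30],tool(0)),([.44,.0,.30],tool(20)),(pre,T),(g,T)])
E
```

```text
[ 0.60187884 -0.14656086  0.09444516] [ 0.52692295 -0.16476385  0.18637049]
[-77.1292901   -1.22898694 121.30842704] [-82.93577843  -8.06612505 107.87107702] [-70.45682231   4.19307077 128.86922579]
[-76.08529413  -0.81251352 117.20952194] [-83.19241602  -6.85452057 106.21971873] [-66.68590058   6.71596994 126.13506246]
[-284. -194.  -62.] [ -0.1  -0.  -34.7]
[  51. -296.    0.] [  0. -20.   0.]
[  -4. -181.  122.] [ -0. -20.   0.]
[ -0.   0. 120.] [0. 0. 0.]
```

Call:
move_arm(
  motion=[
    [-40,-27,-10,0,0,-7,0.4],
    [-90,-60,-20,0,0,-14,0.4],
    [-140,-95,-32,0,0,-21,0.4],
    [-190,-130,-42,0,0,-28,0.4],
    [-240,-164,-52,0,0,-34.7,0.4],
  ],
  newtons=15,
)

```text
clock: 0.72
tool_pos: [0.3902, 0.3423, 0.2908]
eef_rot: [-0.121, 0.993, -0.0, -0.0]
contact_force: [1.3, 0.8, -0.2]
opening: 0.6
finger_force: 0.0
```

Run:
```python
from h import *
T=tool(40); g=grasp([-76.5,-1.5,109],T); pre=g-T.apply([0,0,.12])
print(r.get_state()['q'])
seq([([.44,.08,.30],tool(15)),(pre+[0,0,.03],T),(pre,T),(g,T)])
```

```text
[-0.53868498  0.50359543 -0.4222399   1.80671809  0.25845625  0.88618854
  0.73424219]
[  15. -267.   -9.] [  0.  -15.    0.3]
[  -5. -259.   88.] [  0. -25.  -0.]
[19.  0. 23.] [0. 0. 0.]
[ -0.   0. 120.] [0. 0. 0.]
```

Call:
move_arm(
  motion=[
    [3,-53,-2,0,-3,0.3,0.4],
    [6,-107,-4,0,-6,0.3,0.4],
    [9,-160,-6,0,-9,0.3,0.4],
    [12,-214,-8,0,-12,0.3,0.4],
    [15,-267,-9,0,-15,0.3,0.4],
  ],
)

```text
clock: 1.35
tool_pos: [0.438, 0.0796, 0.2998]
eef_rot: [-0.116, 0.985, 0.015, 0.131]
contact_force: [1.0, -0.2, -0.1]
opening: 0.602
finger_force: 0.0
```

Call:
move_arm(
  motion=[
    [-1,-50,17,0,-5,0,0.4],
    [-2,-103,34,0,-10,0,0.4],
    [-3,-155,52,0,-15,0,0.4],
    [-4,-207,70,0,-20,0,0.4],
    [-5,-259,88,0,-25,0,0.4],
  ],
)

```text
clock: 1.98
tool_pos: [0.4448, -0.0635, 0.2166]
eef_rot: [-0.133, 0.976, 0.023, 0.172]
contact_force: [-0.6, 0.3, -0.2]
opening: 0.602
finger_force: 0.0
```

Run:
```python
from h import *
T=tool(40); g=grasp([-76.5,-1.5,109],T); pre=g-T.apply([0,0,.07])
print(r.get_state()['q'],r.get_state()['tool_pos'])
seq([(pre,T),(g,T)])
```

```text
[ 0.63728625  0.5263112  -0.75360693  2.37044509  1.49561066  0.25562453
  0.41042978] [ 0.44475787 -0.06346011  0.21657525]
[ -56. -121.   93.] [  0.9 -20.1   1.7]
[-0. -0. 70.] [0. 0. 0.]
```

Call:
move_arm(
  motion=[
    [-20,-60,5,0.3,-5,0.5,0.4],
    [-48,-100,16,0.5,-12,1,0.4],
    [-75,-121,30,0.9,-20,1.7,0.4],
    [-75,-121,30,0.9,-20,1.7,0.4],
    [-75,-121,30,0.9,-20,1.7,0.4],
  ],
)

```text
clock: 2.6
tool_pos: [0.5542, -0.1575, 0.2141]
eef_rot: [-0.111, 0.934, 0.041, 0.338]
contact_force: [-0.1, 0.5, 0.7]
opening: 0.602
finger_force: 0.0
```

Run:
```python
from h import *
T=tool(40); g=grasp([-76.5,-1.5,109],T); pre=g-T.apply([0,0,.07])
print(r.get_state()['q'],inp(r.get_state()['tool_pos']))
seq([(pre,T),(g,T)])
```

```text
[ 1.06469589  0.85706569 -1.11252339  2.26586499  2.21767235  0.44934611
  0.05517763] [-113.7147937    -0.40257495  214.05268528]
[39. -1. 54.] [ 0.1 -0.2 -0.1]
[-0. -0. 70.] [0. 0. 0.]
```

Call:
move_arm(
  motion=[
    [20,-1,27,0,0,0,0.4],
    [39,-1,54,0,0,0,0.4],
    [39,-1,80,0,0,0,0.4],
    [39,-1,105,0,0,0,0.4],
    [39,-1,124,0,0,0,0.4],
  ],
)

```text
clock: 3.22
tool_pos: [0.6049, -0.1466, 0.0964]
eef_rot: [-0.114, 0.933, 0.038, 0.339]
contact_force: [-0.2, 0.1, 0.1]
opening: 0.599
finger_force: 0.0
```

Run:
```python
from h import *
T=tool(40); g=grasp([-76.5,-1.5,109],T)
st=r.get_state();print(st['q'],inp(st['tool_pos']),st['contact_force'])
seq([(g,T)]); s=snap('scene','s2.png')
a=cv2.imread('pics/s2.png')[130:280,220:370];cv2.imwrite('pics/c2.png',cv2.resize(a,None,fx=3,fy=3,interpolation=cv2.INTER_CUBIC))
```

```text
[ 0.9521012   1.16559214 -1.07953233  2.20348194  2.40416054  0.68441434
  0.03950298] [-61.87957015  -1.73068827  96.35944465] [-0.15758212  0.06150874  0.1139816 ]
[ 3.  0. -0.] [-0.2 -0.1  0.4]
```

View pics/c2.png

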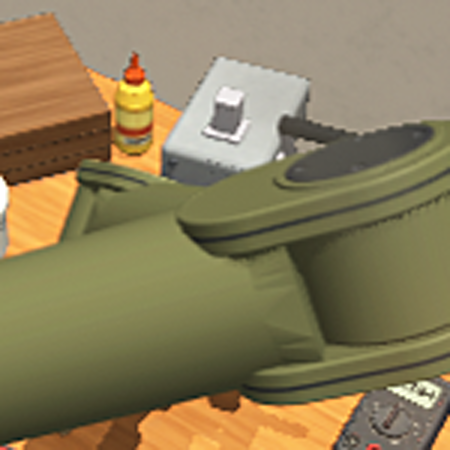

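The arm hides the press front in this view (knob region around (230,400)), and the head, ram and handle are untouched. The pose is within 3 mm of the target, so I'll close the fingers.

Call:
move_arm(
  motion=[
    [2,0,0,0,0,0,0.7],
    [2,0,0,0,0,0,1],
    [2,0,0,0,0,0,1],
    [2,0,0,0,0,0,1],
    [2,0,0,0,0,0,1],
  ],
  newtons=15,
)

```text
clock: 3.9
tool_pos: [0.6019, -0.147, 0.0935]
eef_rot: [-0.112, 0.933, 0.041, 0.339]
contact_force: [-0.5, 1.3, 0.9]
opening: 0.152
finger_force: 15.0
```

Run:
```python
from h import *
st=r.get_state();c=R.from_quat(st['eef_rot'])
k=inp(st['tool_pos']-c.apply([0,0,.019]))
print(k,st['contact_force'],st['opening']*88,st['finger_force'])
v=k[:2]-[-20,70];th=np.arctan2(-v[0],-v[1])-np.arctan2(45,80);print('catch',th,np.hypot(*v))
a0=np.arctan2(45,80)
for e in np.arange(.1,1.31,.1)+0.06:
    t=a0+e;p=np.array([-20-92*np.sin(t),70-92*np.cos(t),k[2]])
    d=(c.inv()*RP).apply(p-k); print(e.round(2),d.round(0),p.round(0))
```

```text
[-77.11222646  -1.46349004 108.02216979] [-0.50478413  1.32343878  0.87063907] 13.359993927103147 15.000384394079447
catch 0.16185157638926506 91.48134683829898
0.16 [ 0. -1. -0.] [-77.  -2. 108.]
0.26 [ 5.  6. -5.] [-84.   4. 108.]
0.36 [10. 12. -9.] [-90.  11. 108.]
0.46 [ 14.  20. -12.] [-96.  18. 108.]
0.56 [ 18.  27. -15.] [-101.   26.  108.]
0.66 [ 21.  36. -18.] [-105.   34.  108.]
0.76 [ 24.  44. -20.] [-108.   43.  108.]
0.86 [ 25.  53. -21.] [-110.   52.  108.]
0.96 [ 26.  62. -22.] [-112.   61.  108.]
1.06 [ 27.  72. -22.] [-112.   70.  108.]
1.16 [ 26.  81. -22.] [-112.   79.  108.]
1.26 [ 25.  90. -21.] [-110.   88.  108.]
1.36 [ 24.  99. -20.] [-108.   97.  108.]
```

The knob is pinched (opening 13.4 mm, 15 N). Now I'll follow the arc.

Call:
move_arm(
  motion=[
    [5,6,-5,0,0,0,1],
    [10,12,-9,0,0,0,1],
    [14,20,-12,0,0,0,1],
    [18,27,-15,0,0,0,1],
    [21,36,-18,0,0,0,1],
  ],
)

```text
clock: 4.53
tool_pos: [0.566, -0.1208, 0.0932]
eef_rot: [-0.11, 0.934, 0.039, 0.339]
contact_force: [-0.8, -3.8, 1.4]
opening: 0.152
finger_force: 15.0
```

Call:
move_arm(
  motion=[
    [3,8,-2,0,0,0,1],
    [4,17,-3,0,0,0,1],
    [5,26,-4,0,0,0,1],
    [6,36,-4,0,0,0,1],
    [5,45,-4,0,0,0,1],
  ],
)

```text
clock: 5.15
tool_pos: [0.5496, -0.0762, 0.0931]
eef_rot: [-0.111, 0.933, 0.041, 0.339]
contact_force: [0.5, -2.8, 0.4]
opening: 0.152
finger_force: 15.0
```

```bash
cat >> h.py <<'E'
def catch():
    st=r.get_state();c=R.from_quat(st['eef_rot'])
    k=inp(st['tool_pos']-c.apply([0,0,.019]));v=k[:2]-[-20,70]
    print(k.round(1),'catch',np.arctan2(-v[0],-v[1])-np.arctan2(45,80),np.hypot(*v),st['contact_force'],st['opening']*88,st['finger_force'])
E
python3 -c "
from h import *
catch();print(r.get_state()['q'])"
```

```text
[-111.2   79.7  107.6] catch 1.164609663749858 91.70483473984369 [ 0.51855593 -2.8204256   0.35479979] 13.402148601549161 15.003882553428411
[ 0.85343965  1.22789555 -1.17307283  2.43045907  2.45207927  1.00660739
 -0.15359069]
```

Push gently on to the stop.

Call:
move_arm(
  motion=[
    [-1,5,0,0,0,0,1],
    [-2,9,1,0,0,0,1],
    [-3,13,1,0,0,0,1],
    [-3,15,1,0,0,0,1],
    [-3,15,1,0,0,0,1],
  ],
)

```text
clock: 5.78
tool_pos: [0.5486, -0.0626, 0.0934]
eef_rot: [-0.111, 0.934, 0.04, 0.338]
contact_force: [-2.4, -3.5, -5.8]
opening: 0.153
finger_force: 15.0
```

```bash
python3 -c "
from h import *
catch()"
```

```text
[-108.9   93.3  108. ] catch 1.3141647988239222 91.91981145036436 [-2.44345703 -3.46342037 -5.78631682] 13.444245382247612 14.998667920008302
```

The catch is on its stop: 1.31 rad by geometry. Now I'll release, back off and look.

Call:
move_arm(
  motion=[
    [0,-2,0,0,0,0,0.6],
    [0,-2,0,0,0,0,0.6],
    [0,-2,-30,0,0,0,0.6],
    [0,-2,-75,0,0,0,0.6],
    [0,-2,-130,0,0,0,0.6],
  ],
)

```text
clock: 6.4
tool_pos: [0.4767, -0.0872, 0.1979]
eef_rot: [-0.115, 0.934, 0.042, 0.334]
contact_force: [-15.3, 0.6, 34.9]
opening: 0.399
finger_force: 0.0
```

Run:
```python
from h import *
st=r.get_state();print(st['q'],inp(st['tool_pos']),st['contact_force'])
V=tool(0,-90)
for n in('top','scene'):
  Q=cloud(snap(n,n+'3.png')); Qp=inp(Q.reshape(-1,3)); a=Qp[(Qp[:,2]>105)&(Qp[:,2]<130)&(abs(Qp[:,0]+109)<22)&(abs(Qp[:,1]-92)<22)]
  print(n,len(a),a.mean(0) if len(a) else '')
seq([(w([-190,40,330]),tool(20)),(w([-150,-60,400]),tool(0,-45)),(w([-89,-125,400]),V),(w([-89,-125,311]),V)])
```

```text
[ 1.03623098  1.03093078 -1.4736778   2.56027132  2.13065716  0.95666767
 -0.06122635] [-172.38238994   86.25865001  197.92710007] [-15.26584837   0.62406428  34.86041091]
top 17 [-108.84786011   91.87428412  124.00216223]
scene 0 
[ -72.  -41. -112.] [-0.2 19.3 -0.2]
[ -62. -100.  -52.] [ 7.9 19.  44.5]
[-89.  -3.   0.] [ 0.  0. 45.]
[ 0.  0. 89.] [0. 0. 0.]
```

The catch is confirmed at its stop: the knob is at (-109, 92). The arm is folded close to its joint limits, though, so I'll move forward, up and right to ease it.

Call:
move_arm(
  motion=[
    [-25,-5,-5,0,0,0,0.4],
    [-50,-15,-15,0,0,0,0.4],
    [-75,-30,-30,0,2,0,0.4],
    [-95,-45,-50,0,5,0,0.4],
    [-110,-60,-70,0,8,0,0.4],
  ],
)

```text
clock: 7.12
tool_pos: [0.5294, -0.1327, 0.3085]
eef_rot: [-0.116, 0.953, 0.03, 0.277]
contact_force: [-1.0, -1.1, -0.9]
opening: 0.599
finger_force: 0.0
```

Run:
```python
from h import *
st=r.get_state();print(st['q'],inp(st['tool_pos']),st['contact_force'])
V=tool(0,-90)
seq([(w([-150,-10,380]),tool(15,-20)),(w([-130,-80,400]),tool(0,-60)),(w([-89,-125,400]),V),(w([-89,-125,311]),V)])
```

```text
[ 1.13607249  0.65280723 -1.30998691  2.14833124  1.25168265  0.48679866
  0.82622173] [-132.00449467   29.5462791   308.45610019] [-0.97371955 -1.10974016 -0.92931603]
[-23. -40. -70.] [ 7.8 17.2 18.6]
[-46. -59.  -8.] [ 5.2 14.4 39.8]
[-59.  13.   0.] [ 0.  0. 30.]
[ 0.  0. 89.] [0. 0. 0.]
```

Call:
move_arm(
  motion=[
    [-5,-8,-15,1.5,3.5,3.7,0.3],
    [-10,-16,-29,3,7,7.4,0.3],
    [-14,-24,-43,4.6,10.3,11,0.3],
    [-18,-32,-57,6.2,13.8,15,0.3],
    [-23,-40,-70,7.8,17.2,18.6,0.3],
  ],
)

```text
clock: 7.75
tool_pos: [0.5207, -0.1755, 0.3789]
eef_rot: [0.056, 0.99, -0.007, 0.129]
contact_force: [-0.5, 0.1, 0.2]
opening: 0.696
finger_force: 0.0
```

Call:
move_arm(
  motion=[
    [-9,-12,-2,1,2.9,8,0.3],
    [-18,-24,-3,2,5.8,16,0.3],
    [-28,-36,-5,3,8.6,24,0.3],
    [-37,-48,-6,4.1,11.5,32,0.3],
    [-46,-59,-8,5.2,14.4,39.8,0.3],
  ],
)

```text
clock: 8.38
tool_pos: [0.5566, -0.2392, 0.3976]
eef_rot: [0.396, 0.918, 0.0, -0.002]
contact_force: [-0.1, -0.2, 0.5]
opening: 0.701
finger_force: 0.0
```

Run:
```python
from h import *
st=r.get_state();print(st['q'],inp(st['tool_pos']),st['contact_force'])
V=tool(0,-90)
seq([(w([-89,-125,400]),V),(w([-89,-125,311]),V)])
```

```text
[ 0.84563965  0.6749776  -1.04164042  1.35508581  0.57356901  1.43176958
  0.58375395] [-130.60988163  -80.32949463  397.5654709 ] [-0.12737616 -0.23586177  0.45337866]
[-59.  14.  -3.] [-0.1 -0.2 29.7]
[ 0.  0. 89.] [0. 0. 0.]
```

Call:
move_arm(
  motion=[
    [-15,4,-1,0,0,7.5,0.3],
    [-30,7,-2,0,0,15,0.3],
    [-45,10,-3,0,0,22,0.3],
    [-59,14,-3,0,0,29.7,0.3],
    [-59,14,-3,0,0,29.7,0.3],
  ],
)

```text
clock: 9.0
tool_pos: [0.6074, -0.2723, 0.3996]
eef_rot: [0.616, 0.788, 0.0, -0.002]
contact_force: [-0.8, 0.1, -0.2]
opening: 0.698
finger_force: 0.0
```

Run:
```python
from h import *
st=r.get_state();print(st['q'],inp(st['tool_pos']),st['contact_force'])
V=tool(0,-90)
seq([(w([-89,-125,311]),V)])
Q=inp(cloud(snap('scene','s4.png')).reshape(-1,3))
a=Q[(Q[:,2]>315)&(Q[:,2]<345)&(abs(Q[:,0]+89)<20)&(Q[:,1]<-70)&(Q[:,1]>-150)]; print(len(a),a.mean(0),a.max(0))
```

```text
[ 0.73561763  0.72676026 -0.87658605  1.15012936  0.53561156  1.48995248
  0.19789592] [ -89.09335153 -124.48765752  399.58378681] [-0.84388947  0.07765499 -0.205283  ]
[-1.  0. 89.] [-0.1 -0.2  0.3]
201 [ -89.29648673 -107.47640669  333.1274938 ] [-77.9990009  -70.27496807 340.28477612]
```

View pics/s4.png

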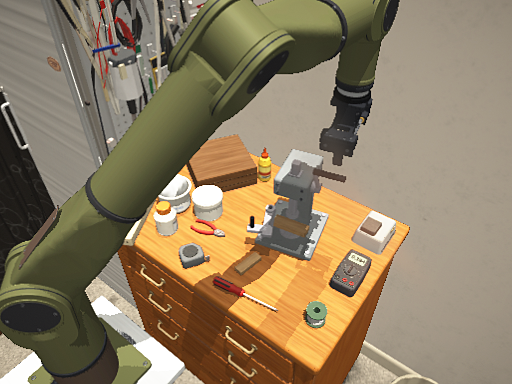

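The picture shows the catch swung out, with its knob at (252,222). The handle is still up at (330,175), and the gripper is right above its grip at (340,145). Everything else is unmoved. Now I'll descend and pinch.

Call:
move_arm(
  motion=[
    [-1,0,25,0,0,0,0.3],
    [-1,0,50,0,0,0,0.3],
    [-1,0,75,0,0,0,0.3],
    [-1,0,88,0,0,0,0.3],
    [-1,0,88,0,0,0,0.3],
  ],
)

```text
clock: 9.68
tool_pos: [0.606, -0.2736, 0.3116]
eef_rot: [0.617, 0.787, -0.0, -0.002]
contact_force: [-0.2, 0.6, 0.4]
opening: 0.698
finger_force: 0.0
```

Call:
move_arm(
  motion=[
    [0,0,0,0,0,0,0.8],
    [0,0,0,0,0,0,1],
    [0,0,0,0,0,0,1],
    [0,0,0,0,0,0,1],
    [0,0,0,0,0,0,1],
  ],
  newtons=30,
)

```text
clock: 10.3
tool_pos: [0.6079, -0.2732, 0.312]
eef_rot: [0.617, 0.787, 0.002, -0.001]
contact_force: [4.5, 0.2, -3.7]
opening: 0.168
finger_force: 30.0
```

```bash
cat >> h.py <<'E'
def handle():
    st=r.get_state();c=R.from_quat(st['eef_rot'])
    g=st['tool_pos']-c.apply([0,0,.019]); k=inp(g)
    v=k[[0,2]]-[-20,220]; th=np.deg2rad(58)-np.arctan2(v[1],-v[0])
    print(k.round(1),'handle',th,np.hypot(*v),st['contact_force'],st['opening']*88,st['finger_force'])
    for e in (.12,.24,.36,.48,.6,.72,.84,.96,1.08,1.15,1.2,1.22,1.24):
        if e<th: continue
        f=np.deg2rad(58)-e; p=np.array([-20-130*np.cos(f),k[1],220+130*np.sin(f)])
        print(e,(c.inv()*RP).apply(p-k).round(0))
E
python3 -c "
from h import *
handle()"
```

```text
[ -88.8 -125.6  331. ] handle -0.003287059663618752 130.5727012689669 [ 4.49309974  0.21343892 -3.6893844 ] 14.760063957175173 30.03456026315689
0.12 [ -0. -13.  10.]
0.24 [ -0. -24.  20.]
0.36 [ -0. -35.  32.]
0.48 [ -0. -43.  45.]
0.6 [ -0. -50.  59.]
0.72 [ -0. -56.  73.]
0.84 [ -0. -59.  89.]
0.96 [ -0. -61. 104.]
1.08 [ -0. -61. 120.]
1.15 [ -0. -60. 129.]
1.2 [ -0. -59. 135.]
1.22 [ -0. -59. 138.]
1.24 [ -0. -58. 140.]
```

Call:
move_arm(
  motion=[
    [0,-13,10,0,0,0,1],
    [0,-24,20,0,0,0,1],
    [0,-35,32,0,0,0,1],
    [0,-43,45,0,0,0,1],
    [0,-50,59,0,0,0,1],
  ],
)

```text
clock: 10.92
tool_pos: [0.5611, -0.2844, 0.2547]
eef_rot: [0.617, 0.787, 0.003, 0.001]
contact_force: [7.6, 1.4, 2.9]
opening: 0.171
finger_force: 30.0
```

```bash
python3 -c "
from h import *
handle();print(r.get_state()['q'])"
```

```text
[-137.1 -125.4  273.7] handle 0.5825911956515291 128.7825655482873 [7.60265261 1.36762898 2.93821699] 15.035068929297951 30.00399023294449
0.6 [ 0. -2.  2.]
0.72 [-0. -8. 16.]
0.84 [ -0. -11.  31.]
0.96 [ -0. -13.  47.]
1.08 [ -0. -13.  62.]
1.15 [ -0. -12.  71.]
1.2 [ -0. -11.  78.]
1.22 [ -0. -11.  80.]
1.24 [ -0. -10.  83.]
[ 0.8339974   0.78963213 -0.85082246  1.51851003  0.62983527  1.11884494
  0.09338643]
```

Call:
move_arm(
  motion=[
    [0,-8,16,0,0,0,1],
    [0,-11,31,0,0,0,1],
    [0,-13,47,0,0,0,1],
    [0,-13,60,0,0,0,1],
    [0,-12,70,0,0,0,1],
  ],
)

```text
clock: 11.55
tool_pos: [0.5544, -0.2861, 0.1865]
eef_rot: [0.617, 0.787, 0.007, 0.005]
contact_force: [9.7, 2.2, 16.3]
opening: 0.167
finger_force: 30.0
```

```bash
python3 -c "
from h import *
handle()"
```

```text
[-144.2 -125.4  205.5] handle 1.128701211877414 125.03842857720504 [ 9.65201112  2.20983145 16.34222185] 14.696860842317015 30.00356912612915
1.15 [ 0. -5.  3.]
1.2 [ 0. -4. 10.]
1.22 [-0. -3. 12.]
1.24 [-0. -3. 15.]
```

Call:
move_arm(
  motion=[
    [0,-2,4,0,0,0,1],
    [0,-2,8,0,0,0,1],
    [0,-2,12,0,0,0,1],
    [0,-2,14,0,0,0,1],
    [0,-2,14,0,0,0,1],
  ],
  newtons=40,
)

```text
clock: 12.18
tool_pos: [0.5552, -0.2863, 0.181]
eef_rot: [0.617, 0.787, 0.007, 0.009]
contact_force: [-0.0, 4.6, 50.0]
opening: 0.167
finger_force: 40.0
```

Run:
```python
from h import *
handle()
for n in('top','scene'):
  Q=inp(cloud(snap(n,n+'5.png')).reshape(-1,3))
  a=Q[(abs(Q[:,0]+20)<8)&(abs(Q[:,1])<8)&(Q[:,2]>235)];print(n,'ram top',np.median(a[:,2]),a[:,2].max(),len(a))
```

```text
[-143.5 -125.7  200. ] handle 1.1729667723812105 125.15284487850303 [-2.65202009e-02  4.56391021e+00  4.99550930e+01] 14.70513154042089 40.00286042690277
1.2 [ 0. -4.  4.]
1.22 [ 0. -4.  7.]
1.24 [ 0. -3.  9.]
top ram top 1024.6044060968354 1061.6566058745157 377
scene ram top 254.04258437344822 256.9310629887295 20
```

The handle is on its stop: 50 N of reaction with no further travel, about 1.17–1.2 rad. I'll open the fingers, then withdraw straight up.

Call:
move_arm(
  motion=[
    [0,0,-3,0,0,0,0.4],
    [0,0,-5,0,0,0,0.3],
    [0,0,-5,0,0,0,0.3],
  ],
)

```text
clock: 12.65
tool_pos: [0.5425, -0.2892, 0.1735]
eef_rot: [0.618, 0.786, -0.001, -0.003]
contact_force: [-1.4, -0.3, 0.4]
opening: 0.485
finger_force: 0.0
```

```bash
python3 -c "
from h import *
handle()"
```

```text
[-156.  -125.7  192.5] handle 1.2117349906117927 138.78150982269358 [-1.38330195 -0.30700132  0.37952381] 42.68582906497193 0.0
1.22 [-0.  9. -1.]
1.24 [-0.  9.  2.]
```

Call:
move_arm(
  motion=[
    [0,7,0,0,0,0,0.2],
    [0,7,0,0,0,0,0.2],
    [0,7,-30,0,0,0,0.2],
    [0,5,-70,0,0,0,0.2],
    [0,0,-120,0,0,0,0.2],
  ],
)

```text
clock: 13.28
tool_pos: [0.5434, -0.2889, 0.2942]
eef_rot: [0.617, 0.787, -0.0, -0.003]
contact_force: [0.5, -0.0, 0.1]
opening: 0.801
finger_force: 0.0
```

Call:
move_arm(
  motion=[
    [0,-40,-30,0,0,0,0.2],
    [0,-80,-60,0,0,0,0.2],
    [0,-100,-60,0,0,0,0.2],
    [0,-100,-60,0,0,0,0.2],
  ],
)

```text
clock: 13.78
tool_pos: [0.4458, -0.3139, 0.3543]
eef_rot: [0.618, 0.786, -0.001, -0.002]
contact_force: [0.0, 0.3, -0.3]
opening: 0.797
finger_force: 0.0
```

Run:
```python
from h import *
for n in('top','scene'):
  Q0=inp(np.load(n+'1.npz')['P'].reshape(-1,3))
  Q=inp(cloud(snap(n,n+'6.png')).reshape(-1,3))
  for q in(Q0,Q):
    a=q[(abs(q[:,0]+20)<8)&(abs(q[:,1])<8)&(q[:,2]>235)&(q[:,2]<300)];print(n,'ram top',np.percentile(a[:,2],[50,90]),len(a))
  a=Q[(abs(Q[:,0]+147)<16)&(Q[:,1]>-140)&(Q[:,1]<-85)&(Q[:,2]>150)&(Q[:,2]<230)]
  print('grip',len(a),a.mean(0),np.percentile(a[:,2],95))
f=[cv2.resize(cv2.imread('pics/'+n)[y:y+150,x:x+180],None,fx=2,fy=2) for n,y,x in(('scene6.png',130,220),('top6.png',95,180))]
cv2.imwrite('pics/c6.png',np.hstack(f)); print(r.get_state()['contact_force'])
```

```text
top ram top [289.27885512 291.66062274] 33
top ram top [255.71289946 259.20414531] 33
grip 95 [-145.53437599 -111.14682399  202.88591369] 208.84446177246045
scene ram top [279.6460998 289.7603013] 62
scene ram top [254.15466441 255.98357205] 22
grip 83 [-147.4445872  -123.78441101  199.57376815] 204.2362876969705
[0.20027738 0.0412324  0.33837511]
```

View pics/c6.png

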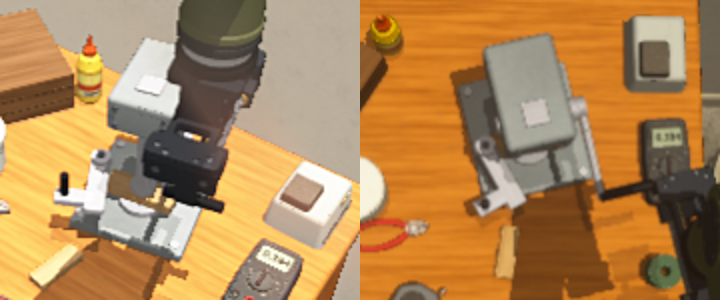

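The catch is out, the handle is down and the offcut is in place under the foot. The heights (ram top about 255, grip top 204–209) suggest the handle could be slightly short of its stop. I'll press once more from above with shut fingers, which also probes the bar's height.

Run:
```python
from h import *
V=tool(0,-90)
print(inp(r.get_state()['tool_pos']))
seq([(w([-145,-122,240]),V),(w([-145,-122,206]),V)])
for n in('top','scene'):
  for f,x,z in((n+'1',-89,330),(n+'6',-147,196)):
    import os
    if os.path.exists(f+'.npz'): q=inp(np.load(f+'.npz')['P'].reshape(-1,3))
    else: q=inp(cloud(snap(n)).reshape(-1,3))
    a=q[(abs(q[:,0]-x)<16)&(q[:,1]>-142)&(q[:,1]<-85)&(abs(q[:,2]-z)<25)]
    print(f,len(a),a.mean(0)-[x,0,z],np.percentile(a[:,2],[50,80,95])-z)
```

```text
[-253.85132049 -126.04106866  353.99468214]
[  3. 109. 114.] [-0.1 -0.2  0.1]
[ 0.  0. 34.] [0. 0. 0.]
top1 136 [   0.71014914 -113.16287169    6.66140764] [ 6.6698557   9.4509553  11.46300947]
top6 93 [   1.4317165  -111.07204295    7.2624336 ] [ 7.06953681 10.26943047 12.176242  ]
scene1 158 [  -0.48511262 -113.75208955    3.28699692] [4.04734059 6.77364733 8.45242426]
scene6 87 [  -1.04753841 -124.84524778    3.96669239] [4.85394973 7.28493577 8.50716961]
```

Compared with the first image, the bar centre is now at z ≈ 196.5. That puts the handle at about 1.19 rad, past contact at 1.18, so no second press is needed. The arm is clear, so I'll hand in.

```bash
python3 -c "
from h import *
print(np.abs(r.get_state()['qd']).max()); print(finish_job())"
```

```text
0.0036078648840052563
the job is handed in; nothing more can be done
None
```

I swung the catch out to its stop (about 1.3 rad), then brought the handle down to about 1.19 rad, where the foot should bear on the offcut; I handed the job in with the arm clear, but no verdict came back, and I measured neither the foot's force nor the loose items' positions (they looked unmoved in the pictures).

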